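# Seat and clamp a well plate in its nest by pushing

## Robot

A 6-joint arm with a two-finger parallel gripper is mounted at the origin on the work surface. World frame = base frame: x ahead of the robot, y to its left, z up, the work surface at z = 0. Lengths are in m, angles in rad, forces in N, time in s.
With the tool pointing down it reaches from about 0.375 to 0.9 m from the base axis. Payload 3.1 kg.
Tool frame: the origin (TCP) lies midway between the tips of the shut fingers; the grasp point (between the pads) lies 19 mm behind it; y points along the fingers, x is the direction in which the jaws open and shut, and the axes are right-handed (so a half turn about y gives the same grasp; the last joint's range is limited). The gripper opens to 87 mm and grips with 3 to 60 N. Pads are 19 mm wide; open, the fingers measure 117 mm over their backs; the gripper's body (75 mm by 190 mm) begins 51 mm behind the grasp point.
Start: joints at [-1.51, 0.527, 1.433, -0, 1.181, -0.178], TCP at [0.148, -0.607, 0.223] pointing down, gripper open.
Joint ranges: [-3.08, 3.08], [-0.75, 2.2], [0.22, 2.44], [-1.43, 4.57], [0, 2.65], [-2.85, 2.85]. Speed limits (rad/s): [2.79, 2.79, 3.14, 3.14, 3.14, 3.14].

## Interface

Orientations are given as a unit quaternion [x, y, z, w].
In Python, from rig import * gives the robot as it stands.
- The arm moves only by the tool jog_arm, never from a script. Its argument "series" is a list of rows, each a list of 7 numbers: the shift along the tool's x, y, z in mm, then the turn, a rotation vector about the tool's x, y, z in rad, then the gripper's target within -1 to 1 (shut at 1, half-way at 0, fully open at -1). A call has 1 to 20 rows; each row is the pose to reach, as a shift and turn from the pose commanded when the call began, along the tool's axes at that moment; what a row does not reach only later rows make up. A row lasts 1/8 s, in which the tool goes at most 62.5 mm and 10.7 degrees, less where a joint would pass 70% of its speed; a pose out of reach is approached as far as the arm can. A call with a gripper value outside its range is refused whole. The fingers move at their own pace and stop on an object; "grip_force" is the grip in N (left out, the last holds). Time passes only in rows, so rows that repeat a pose let the fingers close. It gives the time, the measured TCP pose, the force and the opening at its end, in the units of the state.
- get_obs(): the state, without advancing time (a new reading comes with each control period).
- camera(name): name is "scene" or "top"; returns a dict with "img" (420x560x3 uint8, red, green, blue), "depth" (420x560 float32, m along the optical axis (not along the pixel's ray), 0 where there is no reading), "camera_matrix" (3x3 intrinsics, pixels), "rvec" (rotation vector, rad) and "tvec" (3), from world to camera coordinates, as OpenCV has them. Camera axes: x right, y down, z forward; pixel columns grow to the right and rows downward; lengths in m; the calibration is good to about 2 mm. A picture is of the moment at which its call begins.
- hand_in(): hands the job in, once; it reports no verdict.
The state is a dict: "time": time; "q": joint angles; "joint_velocities": joint speeds; "joint_torque": joint torques, N m; "position": TCP position; "tool_rot": TCP orientation; "ft_force": force on the tool from outside, world axes, zero at the start; "moment": the same for the moment, N m; "grip_width": finger opening in m.
Only numpy, scipy, OpenCV 4.12 (cv2) and the standard library are available. Lean on these libraries where they do the work, as an engineer would, in place of code of your own. Each camera call takes 0.05 s, during which the arm holds its last target.

## Task

Seat the 96-well plate in the metal nest by pushing, without lifting it off the deck: first push it along the deck until its long side lies flush against the rear rail, then push the tab of the sliding clamp until the clamp has shoved the plate's end right up against the side rail and stays snug against the plate. Leave the vials and all the other labware standing where they are, and finish with the hand clear.

Things in the scene. Friction and masses are not known exactly. Their poses are not given: they have to be found in the camera images.
- nest: fixed plate nest: aluminium deck 240 x 340 mm, 12 mm thick, on the bench. Origin at the centre of its underside; x runs along the 240 mm side from the open front to the rear rail, y along the 340 mm side to the side rail. Two dark steel rails, 12 mm thick and 12 mm high above the deck, form an L. A seated plate has its origin at nest x = 52, y = 41 mm
- rear_rail (a point): middle of the rear rail's inner face, 6 mm above the deck, at nest x = 95, y = 42 mm; the rail is 150 mm long, along nest y
- side_rail (a point): middle of the side rail's inner face, 6 mm above the deck, at nest x = 67, y = 105 mm; the rail is 80 mm long, along nest x
- plate: loose white 96-well plate (8 x 12 grey wells), 85.5 mm (its x) by 127.8 mm (its y), 14.4 mm high, about 0.1 kg, lying askew (up to 0.22 rad) on the deck in front of the rear rail. Origin at the centre of its underside; the long sides run along its y. It slides easily and turns flush when pushed at the middle of its long front side against the rear rail
- clamp (a joint): travel (m) of the sliding steel clamp along nest +y, towards the side rail: 0 fully open (starts at 0 to 0.012), 0.070 when it touches a fully seated plate, 0.085 at its end stop if no plate is there. Drags with 2.5 N and stays where left. Its jaw block is 50 mm (nest x) by 30 mm (nest y), 12.5 mm high over the deck, centred on nest x = 52 mm
- clamp_tab (a point): middle of the outer (-y) face of the clamp's upright tab, 22 mm above the deck; the tab is 36 mm wide (nest x), 8 mm thick and stands 34 mm above the deck; push this face along nest +y. It moves with the clamp, its axes parallel to the nest's; the jaw face lies 30 mm further along +y
- vial_left: small amber vial, 17 mm thick and 44 mm tall, standing on the deck near its front left corner; origin at its foot. To be left alone
- vial_right: the same kind of vial standing on the deck near its front right corner; origin at its foot. To be left alone
- tube: sample jar, 34 mm thick and 90 mm tall, standing on the bench left of the nest; origin at its foot. To be left alone
- dish: closed round dish, 92 mm across and 15 mm high, on the bench to the left front of the nest; origin at its foot. To be left alone
- tipbox: blue rack box of yellow pipette tips, 85 x 122 x 65 mm, on the bench behind the nest; origin under its centre. To be left alone
- trough: open white reagent trough, 50 x 130 x 35 mm, empty, on the bench behind the nest; origin under its centre. To be left alone
- pen: marker pen, 130 mm long and 11 mm thick, lying on the bench right of the nest; origin under its middle. To be left alone
Not all that is in view belongs to the job. Leave any pink or yellow look-alike of the plate alone.

How it is judged:
By the outcome, as a careful person would: the job done as asked, in the order asked, and still so for the second after the job is handed in, with the robot touching nothing.
It also fails if it takes over 45 s, if anything falls off the work surface, if the arm or the gripper's body presses on something with over 40 N, if the wrist force passes 120 N, or if a joint passes its speed limit or range.

## Working session

There is one attempt and no reset: what is moved stays moved. The work goes in short steps, Python scripts to look and compute and a tool call to move; the robot and the scene stay as the last step left them, time stands still between calls to the robot, and variables do not carry over. Pictures are saved under pics/ and viewed, and the job is handed in when it is done.

Besides the shell and the picture viewer there is one more tool, called after ">>>" as name(argument=value, ...) on one line, values as JSON. jog_arm: Moves the arm, as the interface text tells. Its arguments: {"type":"object","properties":{"series":{"type":"array","items":{"type":"array","items":{"type":"number"}}},"grip_force":{"type":"number"}},"required":["series"]}

```bash
mkdir -p pics; ls; python3 - <<'E'
from rig import *
import cv2,numpy as np
o=get_obs(); print(o)
for n in("scene","top"):
    c=camera(n); cv2.imwrite(f"pics/{n}0.png",c["img"][:,:,::-1]); np.savez(f"{n}0.npz",**c)
    print(n,c["camera_matrix"],c["rvec"],c["tvec"])
E
```

```text
pics
{'time': 0.0, 'q': array([-1.51052547e+00,  5.28465851e-01,  1.43388473e+00, -1.48838183e-05,
        1.18134278e+00, -1.78493223e-01]), 'joint_velocities': array([ 0.00143526, -0.00177426,  0.00222716,  0.00143734, -0.00026759,
        0.00073574]), 'joint_torque': array([-4.54209166e-04, -4.40043283e+01, -1.76591134e+01,  6.33994024e-02,
        5.83125022e-02, -1.79783856e-04]), 'position': array([ 0.14779892, -0.60654351,  0.22157738]), 'tool_rot': array([-0.55543942,  0.43738694, -0.43639319,  0.55654353]), 'ft_force': array([-0.78793057, -0.09555269,  0.33073176]), 'moment': array([ 0.03810394, -0.05381737, -0.00557303]), 'grip_width': 0.0868103094850271}
scene [[422.27905117   0.         279.23933535]
 [  0.         422.27905117 208.08641991]
 [  0.           0.           1.        ]] [ 2.05444042  1.32913145 -0.55723628] [-0.22443177 -0.29688228  1.2245325 ]
top [[402.3086055    0.         283.28546149]
 [  0.         402.3086055  210.48595139]
 [  0.           0.           1.        ]] [ 2.15531066 -2.19061276  0.08801282] [0.03989122 0.53026943 0.96104122]
```

View pics/scene0.png

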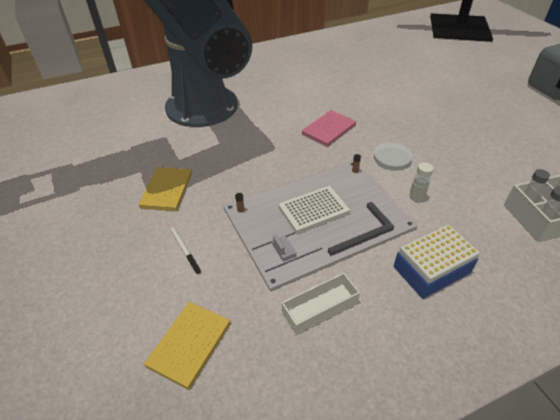

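View pics/top0.png

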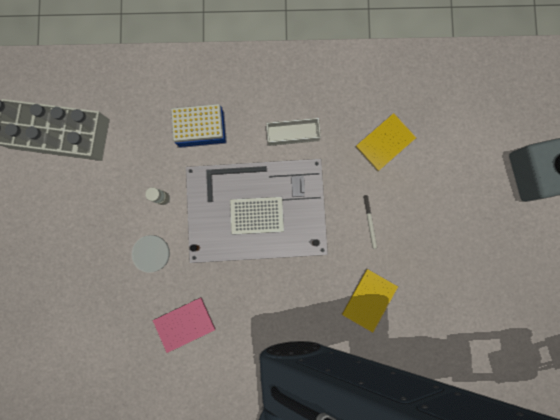

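The white plate with grey wells is at top (257,215) and scene (314,208). The pink and yellow boards at top (184,324), (386,142) and (370,300) are decoys lying off the nest. The L of rails is at top (209,170), and the clamp with its tab is at top (298,187). I'll confirm this in one enlarged crop.

```bash
python3 - <<'E'
import cv2,numpy as np
i=cv2.imread("pics/top0.png")[150:272,175:340]
cv2.imwrite("pics/topcrop.png",cv2.resize(i,None,fx=4.8,fy=4.8,interpolation=cv2.INTER_CUBIC))
i=cv2.imread("pics/scene0.png")[145:290,215:425]
cv2.imwrite("pics/scenecrop.png",cv2.resize(i,None,fx=3.8,fy=3.8,interpolation=cv2.INTER_CUBIC))
E
```

```text
(no output)
```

View pics/topcrop.png

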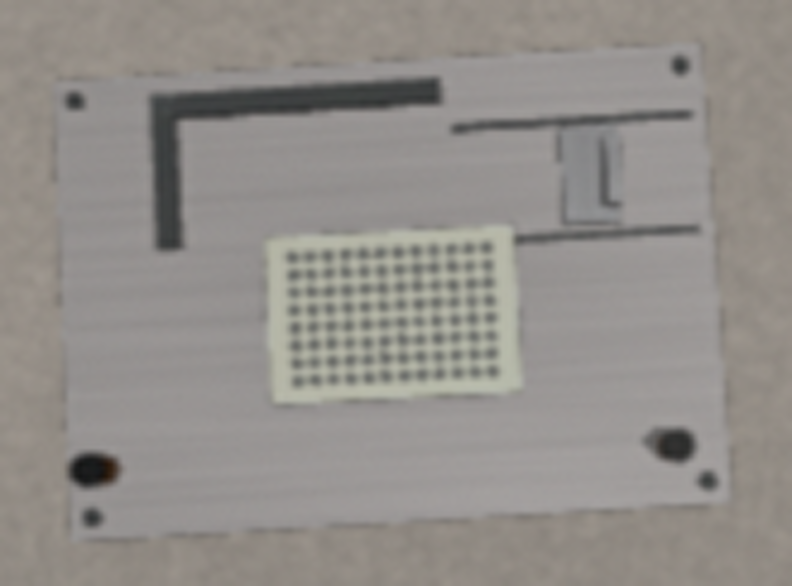

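View pics/scenecrop.png

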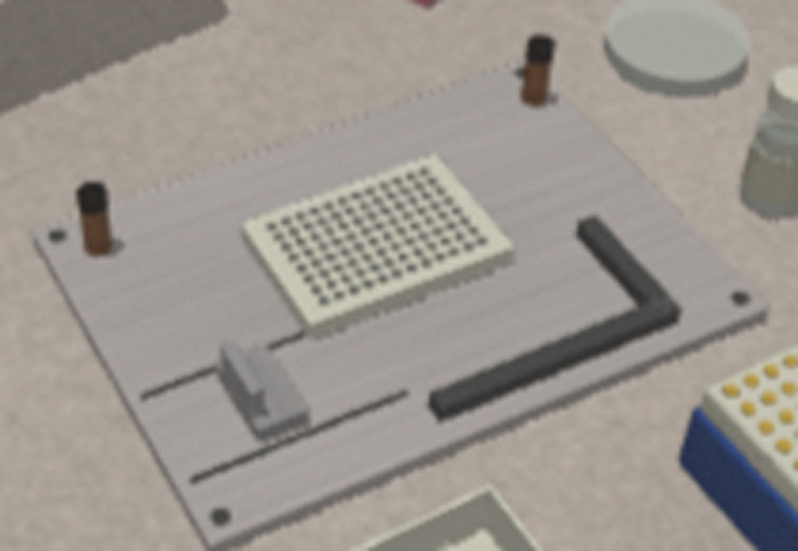

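The crop confirms one white plate with grey wells on the deck. Its front edge is at crop row ~395, the L rail is at the rear left, and the clamp jaw with tab is at crop (590,175). Next I'll measure them.

```bash
cat > h.py <<'E'
import cv2,numpy as np
def ray(c,uv,z):
    K,r,t=c["camera_matrix"],c["rvec"],c["tvec"]
    R=cv2.Rodrigues(r)[0]; C=-R.T@t
    uv=np.atleast_2d(uv).astype(float)
    d=np.c_[uv,np.ones(len(uv))]@np.linalg.inv(K).T@R
    return (C+d*((z-C[2])/d[:,2])[:,None])
def proj(c,p): return cv2.projectPoints(np.atleast_2d(p).astype(float),c["rvec"],c["tvec"],c["camera_matrix"],None)[0][:,0]
def big(m):
    cs=cv2.findContours(m.astype(np.uint8),0,2)[0]; return max(cs,key=cv2.contourArea)
def plate(c):
    im=c["img"].astype(int); hsv=cv2.cvtColor(c["img"],cv2.COLOR_RGB2HSV)
    z=proj(c,[[0.62,-.02,.012]])
    m=(im.min(2)>150)&(im[:,:,1]-im[:,:,2]>9)
    return m
E
python3 - <<'E'
from h import *
for n in("top","scene"):
    c=dict(np.load(n+"0.npz"))
    im=c["img"]
    p=[(257,205),(257,198)] if n=="top" else [(314,195)]
    if n=="top":
        for u,v in [(235,202),(280,200),(235,210),(300,230),(300,180),(209,185),(230,173),(260,180),(160,200)]: print(u,v,im[v,u],c["depth"][v,u])
    R=cv2.Rodrigues(c["rvec"])[0]; print("cam",-R.T@c["tvec"])
c=dict(np.load("top0.npz"))
cr=np.array([(57,80),(700,45),(730,498),(72,540)])/4.8+[175,150]-0.4
w=ray(c,cr,.012); print(w, w.mean(0)); 
for a,b in((0,1),(1,2),(2,3),(3,0)): d=w[b]-w[a]; print(np.linalg.norm(d),np.arctan2(d[1],d[0]))
E
```

```text
235 202 [143 144 135] 0.9831412
280 200 [180 181 166] 0.98575515
235 210 [132 133 126] 0.98194766
300 230 [156 152 152] 0.987411
300 180 [105 105 105] 0.98677903
209 185 [62 65 65] 0.9895726
230 173 [82 81 80] 1.000531
260 180 [148 145 144] 1.0038629
160 200 [101 106 100] 0.948995
cam [0.44426862 0.02504525 1.00417893]
cam [ 1.06966948 -0.21585472  0.66873199]
[[ 0.6470609   0.27204304  0.012     ]
 [ 0.65969937 -0.06365861  0.012     ]
 [ 0.4246529  -0.07332518  0.012     ]
 [ 0.40861145  0.26311002  0.012     ]] [0.53500616 0.09954232 0.012     ]
0.3359394741811105 -1.5331661977586586
0.235245156410359 -3.100489620811056
0.33681741976346663 1.6184409088401568
0.23861672767226907 0.037445422809020294
```

```bash
cat >> h.py <<'E'
def rect(c,m,z):
    ct=big(m)[:,0,:]; w=ray(c,ct,z); r=cv2.minAreaRect((w[:,:2]*1000).astype(np.float32)); return r,ct
def platemask(c,box):
    im=c["img"].astype(int); m=(im[:,:,1]-im[:,:,2]>=5)&(im[:,:,0]>115)&(im[:,:,1]>=im[:,:,0]-2)
    k=np.zeros_like(m); x0,y0,x1,y1=box; k[y0:y1,x0:x1]=1
    m=cv2.morphologyEx((m&k).astype(np.uint8),cv2.MORPH_CLOSE,np.ones((5,5)))
    return cv2.morphologyEx(m,cv2.MORPH_OPEN,np.ones((3,3)))
E
python3 - <<'E'
from h import *
c=dict(np.load("top0.npz")); im=c["img"].astype(int)
m=platemask(c,(190,160,325,262)); r,ct=rect(c,m,.0264); print("plate",r)
g=im.max(2)<110; k=np.zeros_like(g); k[160:205,200:270]=1
r,ct=rect(c,g&k,.024); 
for e in (0.005,):
    pass
ap=cv2.approxPolyDP(big(g&k),3,True)[:,0]; print("rail px",ap.tolist()); print(ray(c,ap,.024)*1000, "rect",r)
# clamp in scene & top: enlarge
for n,(x0,y0,x1,y1) in (("top",(270,160,330,210)),("scene",(260,220,320,270))):
    q=dict(np.load(n+"0.npz"))["img"][y0:y1,x0:x1,::-1]; cv2.imwrite(f"pics/clamp_{n}.png",cv2.resize(q,None,fx=10,fy=10,interpolation=cv2.INTER_NEAREST))
# deck mask: gray low sat vs bench
d=(np.abs(im[:,:,0]-im[:,:,2])<8)&(im.max(2)>120)
k=np.zeros_like(d);k[150:270,180:335]=1
d=cv2.morphologyEx((d&k).astype(np.uint8),cv2.MORPH_OPEN,np.ones((3,3)));d=cv2.morphologyEx(d,cv2.MORPH_CLOSE,np.ones((9,9)))
r,ct=rect(c,d,.012); print("deck",r)
E
```

```text
plate ((520.5661010742188, 97.47138977050781), (87.13632202148438, 129.4370880126953), 2.2503180503845215)
rail px [[266, 167], [206, 170], [207, 200], [212, 201], [212, 174], [266, 171]]
[[639.33592031  72.24872102  24.        ]
 [634.40852677 220.66413024  24.        ]
 [559.75036837 218.13155904  24.        ]
 [557.07401898 205.84084252  24.        ]
 [624.14567303 205.81925913  24.        ]
 [629.33049356  72.37008979  24.        ]] rect ((599.7218017578125, 145.20172119140625), (79.65204620361328, 149.38119506835938), 2.6247594356536865)
deck ((534.3888549804688, 99.93687438964844), (238.5889434814453, 338.1770324707031), 2.485797166824341)
```

View pics/clamp_top.png

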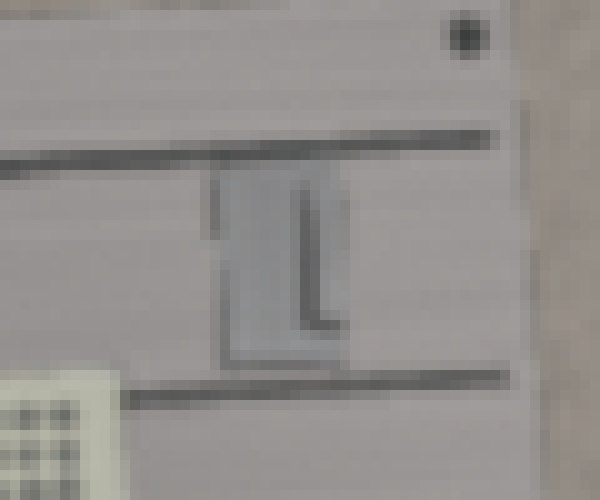

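View pics/clamp_scene.png

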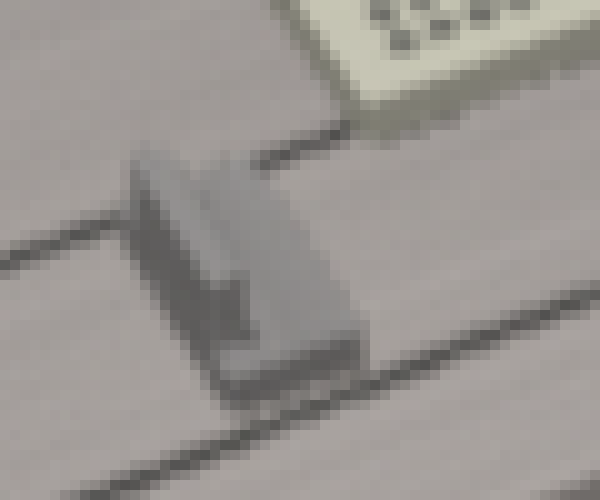

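```bash
cat >> h.py <<'E'
from scipy.spatial.transform import Rotation as Ro
NC=np.array([.5345,.0999]); A=np.deg2rad(2.5)
ex=np.array([np.cos(A),np.sin(A)]);ey=np.array([-np.sin(A),np.cos(A)])
def n2w(x,y): return NC+(x*ex+y*ey)/1000
def w2n(p): d=(np.asarray(p)[:2]-NC)*1000; return np.array([d@ex,d@ey])
def goal(o,nx,ny,z,Rg):
    "print shift mm & rotvec in tool axes"
    R=Ro.from_quat(o["tool_rot"]); w=n2w(nx,ny); d=np.r_[w,z]-o["position"]
    return np.round(R.inv().apply(d)*1000,1), np.round((R.inv()*Rg).as_rotvec(),4)
# target: tool y down, tool x along +-nest y
def Rgoal(s,axis="y"):
    x=np.r_[ey if axis=="y" else ex,0]*s; y=np.array([0,0,-1.]); return Ro.from_matrix(np.c_[x,y,np.cross(x,y)])
E
python3 - <<'E'
from h import *; from rig import *
o=get_obs(); R=Ro.from_quat(o["tool_rot"]).as_matrix(); print(R.round(3), o["q"][5])
for a in "xy":
  for s in(1,-1): print(a,s,goal(o,-80,-2,.12,Rgoal(s,a)))
print("tcp nest",w2n(o["position"]))
c=dict(np.load("top0.npz"))
for n,px,z in (("vialL",(95/4.8+175,468/4.8+150),.056),("vialR",(675/4.8+175,445/4.8+150),.056),("jar",(153,193),.09)):
    print(n,w2n(ray(c,[px],z)[0]))
# clamp jaw face & tab from top (px)
for px,z in (((291.8,187),.0245),((300.5,185),.046),((304.5,185),.012)): print(w2n(ray(c,[px],z)[0]))
# depth-based: tab top
d=c["depth"];ys,xs=np.mgrid[160:205,280:315]; ok=d[160:205,280:315]>0
K=c["camera_matrix"];dd=d[160:205,280:315][ok];P=np.c_[(xs[ok]-K[0,2])/K[0,0]*dd,(ys[ok]-K[1,2])/K[1,1]*dd,dd]
Rr=cv2.Rodrigues(c["rvec"])[0];W=(P-c["tvec"])@Rr
h=W[:,2];N=np.array([w2n(p) for p in W]); s=h>.036; print("tab",s.sum(),N[s].min(0),N[s].max(0),np.median(N[s],0),h.max()); s=(h>.019)&(h<.03)&(N[:,0]>0);print("jaw",N[s].min(0),N[s].max(0))
E
```

```text
[[ 0.237 -0.     0.972]
 [-0.972  0.002  0.237]
 [-0.002 -1.     0.   ]] -0.17848974997511424
x 1 (array([-608.3,  103. ,  463.9]), array([-0.0016, -1.3756, -0.0014]))
x -1 (array([-608.3,  103. ,  463.9]), array([ 1.5000e-03,  1.7659e+00, -1.7000e-03]))
y 1 (array([-608.3,  103. ,  463.9]), array([-2.9000e-03, -2.9464e+00,  2.0000e-04]))
y -1 (array([-608.3,  103. ,  463.9]), array([-1.000e-04,  1.951e-01, -2.000e-03]))
tcp nest [-417.13881282 -688.93758658]
vialL [-84.20070735 144.39251758]
vialR [ -89.90685015 -139.76349291]
jar [ 45.70352508 227.60885   ]
[ 49.83258707 -92.73506918]
[  50.26276219 -113.42271355]
[  54.75696606 -124.867017  ]
tab 55 [  34.01845642 -122.38646323] [  70.00105076 -114.35392102] [  50.70664004 -118.07001828] 0.04826297615029371
jaw [   9.23106747 -122.0136493 ] [ 77.17215506 -61.33079493]
```

>>> jog_arm(series=[[-135, 0, 290, 0, 0.1, 0, 1], [-135, 0, 290, 0, 0.195, 0, 1], [-135, 0, 290, 0, 0.195, 0, 1], [-135, 0, 290, 0, 0.195, 0, 1], [-135, 0, 290, 0, 0.195, 0, 1], [-135, 0, 290, 0, 0.195, 0, 1], [-608, 80, 464, 0, 0.195, 0, 1], [-608, 80, 464, 0, 0.195, 0, 1], [-608, 80, 464, 0, 0.195, 0, 1], [-608, 80, 464, 0, 0.195, 0, 1], [-608, 80, 464, 0, 0.195, 0, 1], [-608, 80, 464, 0, 0.195, 0, 1], [-608, 80, 464, 0, 0.195, 0, 1], [-608, 80, 464, 0, 0.195, 0, 1], [-608, 80, 464, 0, 0.195, 0, 1], [-608, 80, 464, 0, 0.195, 0, 1], [-608, 80, 464, 0, 0.195, 0, 1], [-608, 80, 464, 0, 0.195, 0, 1]])

```text
time: 2.35
position: [0.4552, 0.0916, 0.1428]
tool_rot: [-0.51, 0.489, -0.49, 0.51]
ft_force: [0.1, -0.6, -0.3]
grip_width: 0.0006
```

```bash
python3 - <<'E'
from h import *; from rig import *
o=get_obs(); print(o["time"],w2n(o["position"]),o["position"],o["ft_force"],o["grip_width"],o["q"]); print(goal(o,-80,-2,.018,Rgoal(-1)))
c=camera("scene"); cv2.imwrite("pics/s1.png",c["img"][100:310,150:450,::-1].repeat(2,0).repeat(2,1))
E
```

```text
2.35 [-79.58468447  -4.796188  ] [0.45520027 0.09163694 0.14277902] [ 0.07330293 -0.61091045 -0.25107078] 0.0005717779823091224 [-4.25993347e-02  4.44599013e-01  1.90723631e+00 -2.80526619e-04
  7.89304377e-01  1.48746215e+00]
(array([ -2.8, 124.8,  -0.5]), array([-0.0004, -0.0027,  0.0002]))
```

View pics/s1.png

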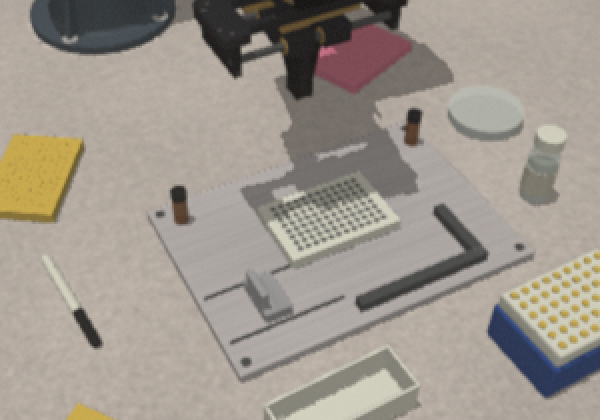

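The crop shows the shut fingers over the deck just in front of the plate, at crop (300,90), and clear of both vials at (180,205) and (412,127). Descending next.

>>> jog_arm(series=[[-3, 60, 0, 0, -0.003, 0, 1], [-3, 100, 0, 0, -0.003, 0, 1], [-3, 118, 0, 0, -0.003, 0, 1], [-3, 124, 0, 0, -0.003, 0, 1], [-3, 124, 5, 0, -0.003, 0, 1], [-3, 124, 9, 0, -0.003, 0, 1], [-3, 124, 13, 0, -0.003, 0, 1], [-3, 124, 17, 0, -0.003, 0, 1], [-3, 124, 21, 0, -0.003, 0, 1], [-3, 124, 25, 0, -0.003, 0, 1], [-3, 124, 29, 0, -0.003, 0, 1], [-3, 124, 33, 0, -0.003, 0, 1], [-3, 124, 37, 0, -0.003, 0, 1], [-3, 124, 41, 0, -0.003, 0, 1], [-3, 124, 45, 0, -0.003, 0, 1], [-3, 124, 49, 0, -0.003, 0, 1]])

```text
time: 4.4
position: [0.5039, 0.0984, 0.0185]
tool_rot: [0.512, -0.488, 0.488, -0.512]
ft_force: [-0.1, -0.6, -0.2]
grip_width: 0.0006
```

```bash
python3 - <<'E'
from h import *; from rig import *
o=get_obs(); print(o["time"],w2n(o["position"]),o["position"],o["ft_force"])
c=camera("scene"); cv2.imwrite("pics/s2.png",c["img"][100:310,150:450,::-1].repeat(2,0).repeat(2,1))
E
```

```text
4.4 [-30.59907342  -0.16709984] [0.50393734 0.09839835 0.01849996] [-0.13641826 -0.63053397 -0.16251531]
```

View pics/s2.png

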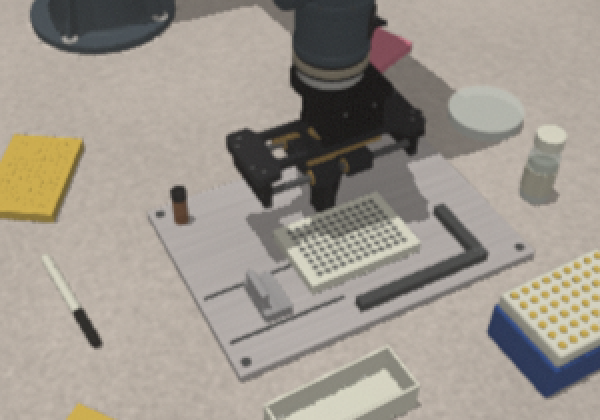

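The plate is sliding squarely, now at crop (348,240), about 30 mm short of the rail. Continuing.

>>> jog_arm(series=[[1.5, 0, 4, 0, 0, 0, 1], [1.5, 0, 8, 0, 0, 0, 1], [1.5, 0, 12, 0, 0, 0, 1], [1.5, 0, 16, 0, 0, 0, 1], [1.5, 0, 19, 0, 0, 0, 1], [1.5, 0, 22, 0, 0, 0, 1], [1.5, 0, 24, 0, 0, 0, 1], [1.5, 0, 26, 0, 0, 0, 1]])

```text
time: 5.45
position: [0.5298, 0.0982, 0.0186]
tool_rot: [0.512, -0.488, 0.488, -0.512]
ft_force: [-0.8, -0.0, 0.4]
grip_width: 0.0008
```

>>> jog_arm(series=[[0, 0, 1, 0, 0, 0, 1], [0, 0, 2, 0, 0, 0, 1]])

```text
time: 5.7
position: [0.5317, 0.0982, 0.0185]
tool_rot: [0.512, -0.488, 0.488, -0.512]
ft_force: [0.3, -0.2, 0.5]
grip_width: 0.0009
```

>>> jog_arm(series=[[0, 0, 0.5, 0, 0, 0, 1], [0, 0, 1, 0, 0, 0, 1]])

```text
time: 5.95
position: [0.5327, 0.0983, 0.0186]
tool_rot: [0.512, -0.488, 0.488, -0.512]
ft_force: [-1.1, 0.1, 0.5]
grip_width: 0.0002
```

```bash
python3 - <<'E'
from h import *; from rig import *
o=get_obs(); print(o["time"],w2n(o["position"]),o["position"],o["ft_force"])
c=camera("scene"); cv2.imwrite("pics/s3.png",c["img"][140:280,220:420,::-1].repeat(4,0).repeat(4,1))
E
```

```text
5.95 [-1.86932079 -1.5482433 ] [0.53269999 0.09827169 0.01857795] [-1.08610574  0.09297829  0.50013295]
```

View pics/s3.png

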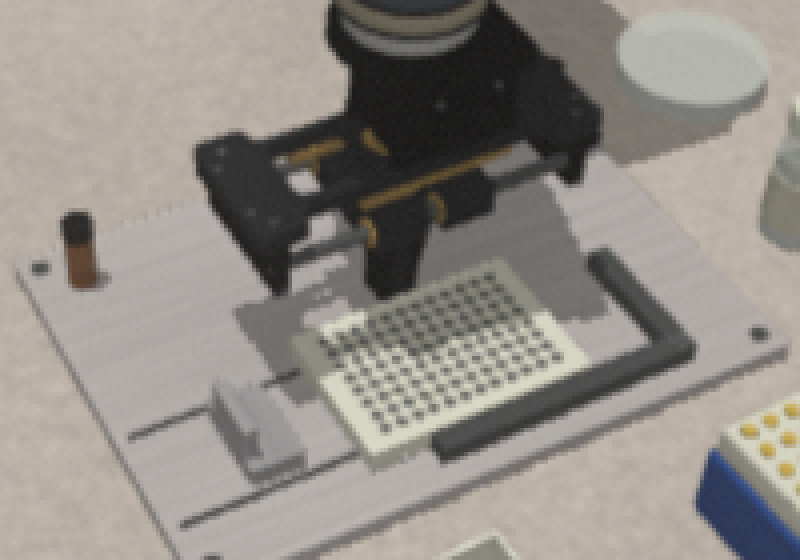

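The plate's rear edge is within a millimetre or two of the rail, at crop row ~400, and there is no contact force yet. I'll go on in half-millimetre steps.

>>> jog_arm(series=[[0, 0, 0.5, 0, 0, 0, 1], [0, 0, 1, 0, 0, 0, 1]])

```text
time: 6.25
position: [0.5328, 0.0984, 0.0185]
tool_rot: [0.512, -0.489, 0.488, -0.511]
ft_force: [-1.9, 0.3, 1.2]
grip_width: 0.0005
```

>>> jog_arm(series=[[0, 0, 0.5, 0, 0, 0, 1], [0, 0, 0.5, 0, 0, 0, 1]])

```text
time: 6.5
position: [0.5328, 0.0984, 0.0184]
tool_rot: [0.512, -0.489, 0.487, -0.511]
ft_force: [-4.2, -0.3, 1.6]
grip_width: 0.0006
```

>>> jog_arm(series=[[0, 0, 0.5, 0, 0, 0, 1], [0, 0, 0.5, 0, 0, 0, 1]])

```text
time: 6.75
position: [0.5329, 0.0985, 0.0183]
tool_rot: [0.513, -0.489, 0.487, -0.511]
ft_force: [-5.5, -0.4, 3.4]
grip_width: 0.0007
```

Position has stalled and force is building, so the plate is against the rail. I'll press slightly more so it turns fully flush, then back off and look.

>>> jog_arm(series=[[0, 0, 1, 0, 0, 0, 1], [0, 0, 1, 0, 0, 0, 1], [0, 0, 1, 0, 0, 0, 1]])

```text
time: 7.12
position: [0.5329, 0.0985, 0.0182]
tool_rot: [0.513, -0.49, 0.487, -0.51]
ft_force: [-6.2, -0.2, 3.3]
grip_width: 0.0002
```

>>> jog_arm(series=[[0, 0, -4, 0, 0, 0, 1], [0, 0, -12, 0, 0, 0, 1], [0, 0, -25, 0, 0, 0, 1], [0, -50, -25, 0, 0, 0, 1], [0, -100, -25, 0, 0, 0, 1], [0, -130, -60, 0, 0, 0, 1], [0, -130, -70, 0, 0, 0, 1]])

```text
time: 8.0
position: [0.4647, 0.0952, 0.1504]
tool_rot: [-0.511, 0.487, -0.489, 0.512]
ft_force: [-0.4, -1.1, -0.5]
grip_width: 0.0007
```

```bash
python3 - <<'E'
from h import *; from rig import *
o=get_obs(); print(o["time"],w2n(o["position"]),o["position"],o["ft_force"])
for n,b in(("scene",(220,140,420,280)),("top",(180,150,340,270))):
    c=camera(n);np.savez(n+"4.npz",**c); x0,y0,x1,y1=b; cv2.imwrite(f"pics/{n}4.png",c["img"][y0:y1,x0:x1,::-1].repeat(4,0).repeat(4,1))
for a in(-1,): print(goal(o,52,-148,.03,Rgoal(-1)), goal(o,52,-148,.03,Rgoal(-1,"x")))
E
```

```text
8.0 [-69.92796068  -1.66010014] [0.46471101 0.09519127 0.15035953] [-0.39870984 -1.11621067 -0.54190234]
(array([146.7, 120.8, 121. ]), array([-0.0034,  0.0033,  0.0003])) (array([146.7, 120.8, 121. ]), array([-0.0029,  1.5741, -0.0024]))
```

View pics/scene4.png

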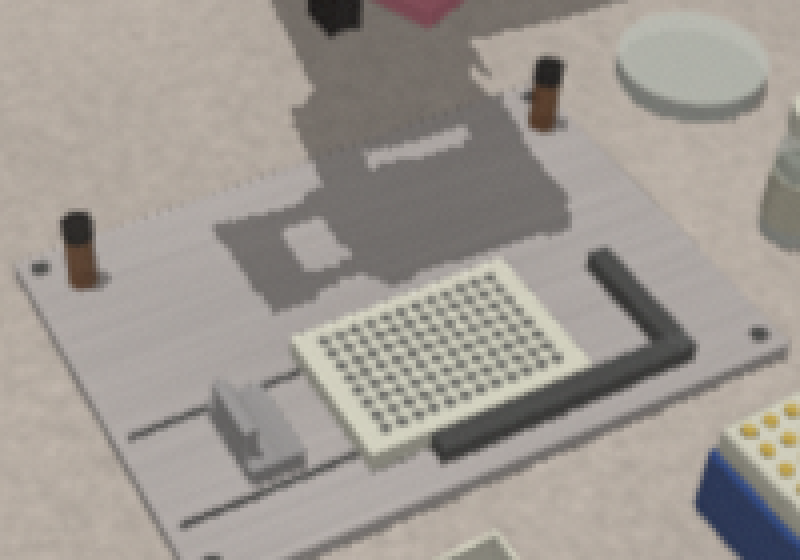

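View pics/top4.png

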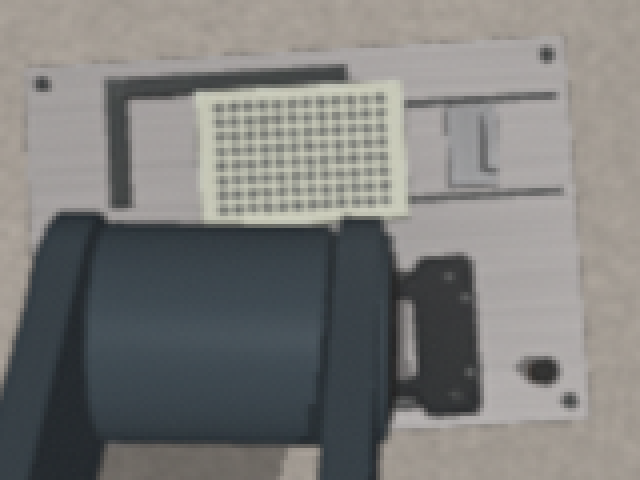

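Both pictures show the plate's long side flush on the rear rail (top crop, along row ~95 over columns 200–345). The clamp is untouched at (470,145) and both vials are standing. Next I'll go above the far side of the tab and descend.

>>> jog_arm(series=[[50, 0, 42, 0, 0.003, 0, 1], [98, 0, 81, 0, 0.003, 0, 1], [147, 0, 121, 0, 0.003, 0, 1], [147, 0, 121, 0, 0.003, 0, 1], [147, 0, 121, 0, 0.003, 0, 1], [147, 50, 121, 0, 0.003, 0, 1], [147, 95, 121, 0, 0.003, 0, 1], [147, 115, 121, 0, 0.003, 0, 1], [147, 121, 121, 0, 0.003, 0, 1], [147, 121, 121, 0, 0.003, 0, 1]])

```text
time: 9.35
position: [0.5931, -0.0451, 0.0275]
tool_rot: [0.511, -0.489, 0.488, -0.511]
ft_force: [0.1, 0.6, 0.4]
grip_width: 0.0
```

```bash
python3 - <<'E'
from h import *; from rig import *
o=get_obs(); print(o["time"],w2n(o["position"]),o["position"],o["ft_force"],goal(o,52,-137,.03,Rgoal(-1)))
c=camera("scene"); cv2.imwrite("pics/s5.png",c["img"][140:290,220:420,::-1].repeat(4,0).repeat(4,1))
E
```

```text
9.35 [  52.22505394 -147.45228362] [ 0.59310713 -0.04513392  0.02752887] [0.09478527 0.58704083 0.43704253] (array([-10.5,  -2.5,  -0.2]), array([ 0.0007,  0.0012, -0.0003]))
```

View pics/s5.png

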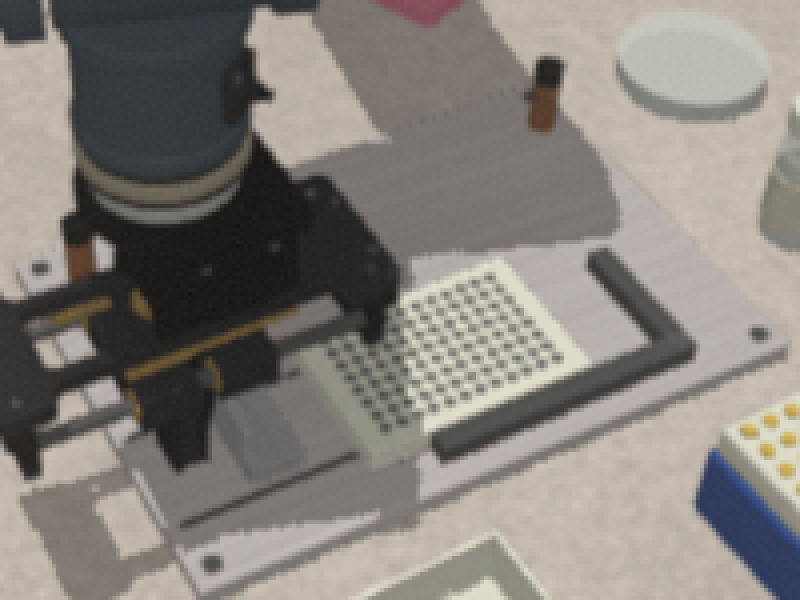

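The fingers are on the outer side of the tab, at crop (180,440), with a small gap and nothing touched. Pushing along nest +y.

>>> jog_arm(series=[[-3, -1, 0, 0, 0, 0, 1], [-6, -1, 0, 0, 0, 0, 1], [-9, -1, 0, 0, 0, 0, 1], [-12, -1, 0, 0, 0, 0, 1], [-15, -1, 0, 0, 0, 0, 1], [-18, -1, 0, 0, 0, 0, 1], [-21, -1, 0, 0, 0, 0, 1]])

```text
time: 10.28
position: [0.5926, -0.0255, 0.0285]
tool_rot: [0.511, -0.489, 0.489, -0.511]
ft_force: [-0.6, -2.2, -0.2]
grip_width: 0.0004
```

>>> jog_arm(series=[[-3, 0, 0, 0, 0, 0, 1], [-6, 0, 0, 0, 0, 0, 1], [-9, 0, 0, 0, 0, 0, 1], [-12, 0, 0, 0, 0, 0, 1], [-15, 0, 0, 0, 0, 0, 1], [-18, 0, 0, 0, 0, 0, 1], [-21, 0, 0, 0, 0, 0, 1], [-24, 0, 0, 0, 0, 0, 1], [-27, 0, 0, 0, 0, 0, 1], [-30, 0, 0, 0, 0, 0, 1]])

```text
time: 11.52
position: [0.5913, 0.005, 0.0285]
tool_rot: [0.511, -0.489, 0.489, -0.511]
ft_force: [-1.0, -3.2, 0.6]
grip_width: 0.0001
```

```bash
python3 - <<'E'
from h import *; from rig import *
o=get_obs(); print(o["time"],w2n(o["position"]),o["position"],o["ft_force"],goal(o,52,-80,.03,Rgoal(-1)))
c=camera("scene"); cv2.imwrite("pics/s6.png",c["img"][140:290,220:420,::-1].repeat(4,0).repeat(4,1))
E
```

```text
11.525 [ 52.6552244  -97.24732096] [0.59134698 0.00504203 0.02854281] [-0.97453437 -3.18166272  0.63333158] (array([-17.2,  -1.5,  -0.7]), array([-0.    ,  0.0001,  0.0001]))
```

View pics/s6.png

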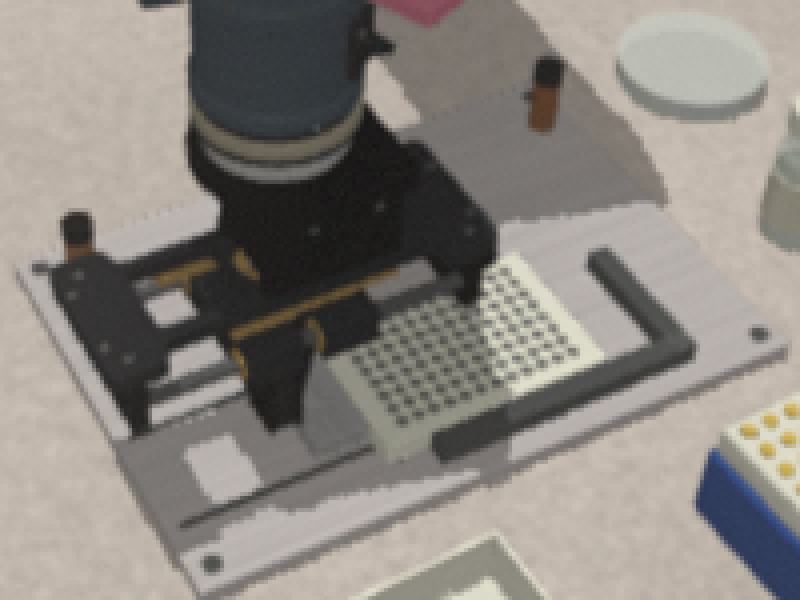

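The clamp is pushing the plate along the rail (plate end at crop (365,430)) and it is still square and flush. About 29 mm remain; I'll do 25 mm and then fine steps.

>>> jog_arm(series=[[-3, 0, 0, 0, 0, 0, 1], [-6, 0, 0, 0, 0, 0, 1], [-9, 0, 0, 0, 0, 0, 1], [-12, 0, 0, 0, 0, 0, 1], [-15, 0, 0, 0, 0, 0, 1], [-18, 0, -0.7, 0, 0, 0, 1], [-20, 0, -0.7, 0, 0, 0, 1], [-22, 0, -0.7, 0, 0, 0, 1], [-24, 0, -0.7, 0, 0, 0, 1], [-25, 0, -0.7, 0, 0, 0, 1]])

```text
time: 12.82
position: [0.5899, 0.0299, 0.0287]
tool_rot: [-0.511, 0.489, -0.489, 0.511]
ft_force: [2.3, -2.4, -0.2]
grip_width: 0.001
```

>>> jog_arm(series=[[-0.5, 0, 0, 0, 0, 0, 1], [-1, 0, 0, 0, 0, 0, 1], [-1.5, 0, 0, 0, 0, 0, 1], [-2, 0, 0, 0, 0, 0, 1]])

```text
time: 13.32
position: [0.5895, 0.0318, 0.0286]
tool_rot: [-0.511, 0.489, -0.489, 0.511]
ft_force: [1.5, -3.0, 0.5]
grip_width: 0.0001
```

>>> jog_arm(series=[[-0.5, 0, 0, 0, 0, 0, 1], [-1, 0, 0, 0, 0, 0, 1]])

```text
time: 13.58
position: [0.5893, 0.0329, 0.0286]
tool_rot: [0.511, -0.489, 0.489, -0.511]
ft_force: [1.9, -3.0, 1.8]
grip_width: 0.0006
```

```bash
python3 - <<'E'
from h import *; from rig import *
o=get_obs(); print(o["time"],w2n(o["position"]),o["position"],o["ft_force"])
c=camera("scene"); cv2.imwrite("pics/s7.png",c["img"][140:290,220:420,::-1].repeat(4,0).repeat(4,1))
E
```

```text
13.575 [ 51.83059893 -69.35046186] [0.58930629 0.03287636 0.02856269] [ 1.91663208 -3.00306765  1.7689018 ]
```

View pics/s7.png

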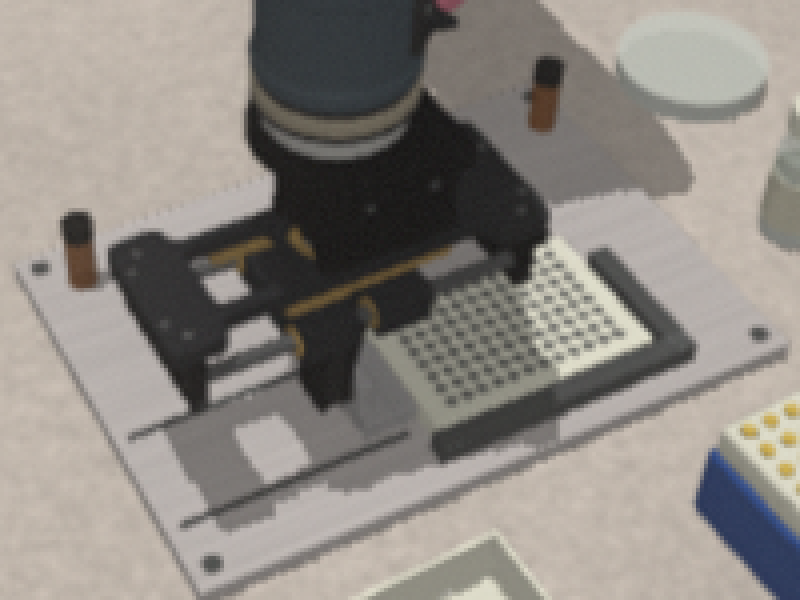

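The plate is nearly at the side rail (crop (650,335)) and force is still only the clamp's drag. Continuing in half-millimetre steps.

>>> jog_arm(series=[[-0.5, 0, 0, 0, 0, 0, 1], [-1, 0, 0, 0, 0, 0, 1]])

```text
time: 13.88
position: [0.5892, 0.0339, 0.0285]
tool_rot: [0.511, -0.489, 0.489, -0.511]
ft_force: [1.3, -3.3, 2.0]
grip_width: 0.0001
```

>>> jog_arm(series=[[-0.5, 0, 0, 0, 0, 0, 1], [-1, 0, 0, 0, 0, 0, 1]])

```text
time: 14.12
position: [0.5892, 0.0349, 0.0286]
tool_rot: [0.511, -0.489, 0.489, -0.511]
ft_force: [0.9, -4.1, 1.6]
grip_width: 0.0005
```

>>> jog_arm(series=[[-0.5, 0, 0, 0, 0, 0, 1], [-1, 0, 0, 0, 0, 0, 1]])

```text
time: 14.38
position: [0.5892, 0.0359, 0.0285]
tool_rot: [0.511, -0.489, 0.489, -0.511]
ft_force: [2.1, -3.3, 1.4]
grip_width: 0.0002
```

>>> jog_arm(series=[[-0.5, 0, 0, 0, 0, 0, 1], [-1, 0, 0, 0, 0, 0, 1]])

```text
time: 14.62
position: [0.5891, 0.0369, 0.0285]
tool_rot: [0.511, -0.489, 0.489, -0.511]
ft_force: [0.0, -3.5, 2.2]
grip_width: 0.0004
```

>>> jog_arm(series=[[-0.5, 0, 0, 0, 0, 0, 1], [-1, 0, 0, 0, 0, 0, 1]])

```text
time: 14.88
position: [0.5891, 0.0379, 0.0285]
tool_rot: [0.511, -0.489, 0.489, -0.511]
ft_force: [0.2, -3.2, 2.2]
grip_width: 0.0002
```

```bash
python3 - <<'E'
from h import *; from rig import *
o=get_obs(); print(o["time"],w2n(o["position"]),o["position"],o["ft_force"])
c=camera("scene"); cv2.imwrite("pics/s8.png",c["img"][180:270,290:410,::-1].repeat(6,0).repeat(6,1))
E
```

```text
14.875 [ 51.83094935 -64.33430001] [0.58908784 0.03788777 0.02853138] [ 0.24082918 -3.22725136  2.19044295]
```

View pics/s8.png

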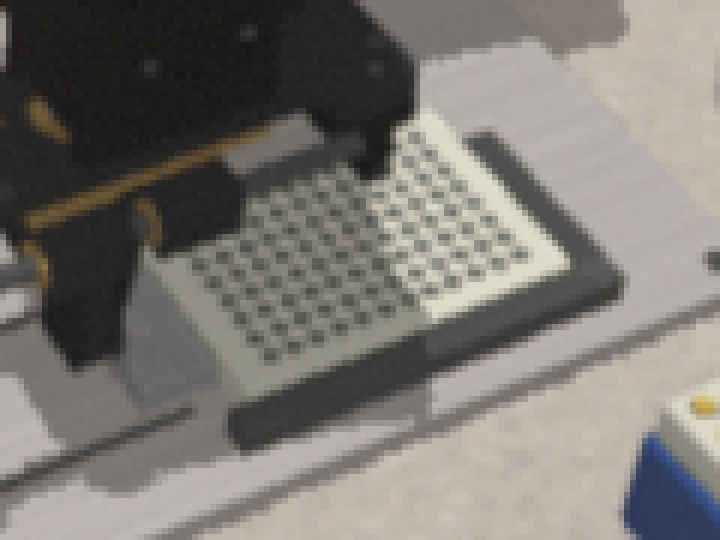

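There is still a sliver between plate and side rail (crop (560,240)), so I'll carry on.

>>> jog_arm(series=[[-0.5, 0, 0, 0, 0, 0, 1], [-1, 0, 0, 0, 0, 0, 1]])

```text
time: 15.18
position: [0.5891, 0.0389, 0.0285]
tool_rot: [0.511, -0.489, 0.489, -0.511]
ft_force: [0.6, -3.1, 2.7]
grip_width: 0.0006
```

>>> jog_arm(series=[[-0.5, 0, 0, 0, 0, 0, 1], [-1, 0, 0, 0, 0, 0, 1]])

```text
time: 15.42
position: [0.589, 0.0397, 0.0285]
tool_rot: [0.511, -0.489, 0.489, -0.511]
ft_force: [0.4, -4.9, 2.0]
grip_width: 0.0005
```

>>> jog_arm(series=[[-0.5, 0, 0, 0, 0, 0, 1], [-1, 0, 0, 0, 0, 0, 1]])

```text
time: 15.68
position: [0.589, 0.0397, 0.0285]
tool_rot: [0.512, -0.488, 0.489, -0.511]
ft_force: [-1.0, -7.9, 2.2]
grip_width: 0.0005
```

Contact: the tool has stalled and force is rising to 8 N. One slightly firmer press, then I'll let off gently and retreat.

>>> jog_arm(series=[[-0.5, 0, 0, 0, 0, 0, 1], [-1, 0, 0, 0, 0, 0, 1], [-1, 0, 0, 0, 0, 0, 1]])

```text
time: 16.05
position: [0.589, 0.0398, 0.0286]
tool_rot: [0.512, -0.488, 0.489, -0.51]
ft_force: [0.2, -10.3, 1.9]
grip_width: 0.0005
```

>>> jog_arm(series=[[1, 0, 0, 0, 0, 0, 1], [2, 0, 0, 0, 0, 0, 1], [4, 0, 0, 0, 0, 0, 1], [12, 0, 0, 0, 0, 0, 1], [25, 0, 0, 0, 0, 0, 1], [25, -40, 0, 0, 0, 0, 1], [25, -90, 0, 0, 0, 0, 1], [60, -125, -60, 0, 0, 0, 1], [60, -125, -120, 0, 0, 0, 1], [60, -125, -160, 0, 0, 0, 1], [60, -125, -160, 0, 0, 0, 1]])

```text
time: 17.42
position: [0.4264, -0.0245, 0.1534]
tool_rot: [0.511, -0.491, 0.487, -0.509]
ft_force: [0.9, -0.4, 0.9]
grip_width: 0.0008
```

```bash
python3 - <<'E'
from h import *; from rig import *
o=get_obs(); print(o["time"],w2n(o["position"]),o["position"],o["ft_force"])
for n,b in(("scene",(220,140,420,290)),("top",(180,150,340,270))):
    c=camera(n);np.savez(n+"9.npz",**c); x0,y0,x1,y1=b; cv2.imwrite(f"pics/{n}9.png",c["img"][y0:y1,x0:x1,::-1].repeat(4,0).repeat(4,1))
r,_=rect(c,platemask(c,(190,160,325,262)),.0264); print(r,w2n(np.array(r[0])/1000))
E
```

```text
17.425 [-113.47202031 -119.55393839] [ 0.42635085 -0.02448973  0.15341844] [ 0.88177036 -0.40098362  0.93511748]
((584.1369018554688, 143.11761474609375), (87.99986267089844, 130.21641540527344), 2.516713857650757) [51.4747844 41.0113499]
```

View pics/scene9.png

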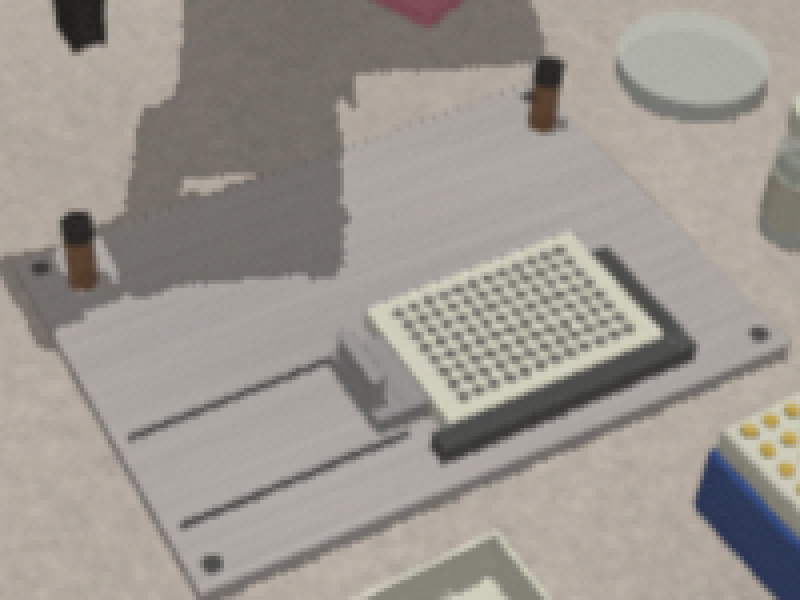

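View pics/top9.png

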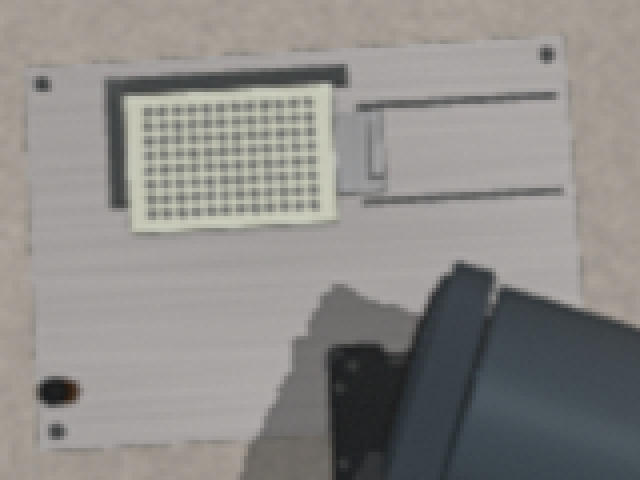

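```bash
python3 - <<'E'
from h import *
a=dict(np.load("scene4.npz")); b=dict(np.load("scene9.npz"))
# rear top edge of plate: bright->dark crossing along image columns near predicted edge (nest x=94.75,z=.0264)
for nm,c,ys in (("after1",a,np.arange(-25,58,6)),("final",b,np.arange(-15,98,6))):
    g=cv2.cvtColor(c["img"],cv2.COLOR_RGB2GRAY).astype(np.float32); res=[]
    for y in ys:
        xs=np.arange(85,106,.25)
        P=np.array([np.r_[n2w(x,y),.0264] for x in xs]); q=proj(c,P).astype(np.float32)
        v=cv2.remap(g,q[:,:1],q[:,1:],cv2.INTER_LINEAR).ravel()
        k=np.where(v<125)[0]; res.append(xs[k[0]] if len(k) else np.nan)
    print(nm,np.c_[ys,res].tolist())
E
```

```text
after1 [[-25.0, 97.0], [-19.0, 96.75], [-13.0, 97.0], [-7.0, 97.0], [-1.0, 97.25], [5.0, 97.0], [11.0, 97.25], [17.0, 97.25], [23.0, 97.25], [29.0, 97.0], [35.0, 96.75], [41.0, 97.0], [47.0, 96.75], [53.0, 97.0]]
final [[-15.0, 97.0], [-9.0, 96.75], [-3.0, 96.75], [3.0, 97.0], [9.0, 96.75], [15.0, 97.0], [21.0, 97.0], [27.0, 97.25], [33.0, 97.0], [39.0, 97.25], [45.0, 97.25], [51.0, 97.25], [57.0, 97.25], [63.0, 97.25], [69.0, 97.25], [75.0, 97.0], [81.0, 97.25], [87.0, 97.25], [93.0, 97.5]]
```

The rear edge lies on the same line as right after the flush push, to about 0.25 mm all along, so flushness was kept. Both vials stand where they were, the jaw sits against the plate end, and the hand is clear. Handing in.

```bash
python3 - <<'E'
from rig import *
print(hand_in())
E
```

```text
the job is handed in; nothing more can be done
None
```

I seated the plate in the nest and handed the job in at about 17.5 s. With shut fingers I pushed the plate flush onto the rear rail (stalled at about 6 N). Then I pushed the clamp tab along nest +y until the plate met the side rail (stalled at about 10 N), and withdrew the hand.

- **Plate position:** in the last top view it measures nest (51.5, 41.0) mm against the target (52, 41). Its angle is 2.52° against the nest's 2.5°. The 0.5 mm difference in x is within the camera calibration error.
- **Rear rail:** in the scene view the plate's rear edge lies where it did straight after the flush push, to about 0.25 mm on average. Along its length it drifts by about 0.5 mm, roughly the measurement noise.
- **Clamp:** the jaw sits visibly against the plate's end. I did not measure the final clamp travel separately. The tab stall point came about 4 mm later than I had calculated, which I put down to the fingers being slimmer than I assumed.
- **Everything else:** both vials were standing in their places in the last scene view. The right vial was hidden by the arm in the last top view. The hand was clear at 0.15 m height.

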